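# Set the rack slide to the mark with its play taken up

## Robot

A 7-joint arm with a two-finger parallel gripper is mounted at the origin on the work surface. World frame = base frame: x ahead of the robot, y to its left, z up, the work surface at z = 0. Lengths are in mm, angles in rad, forces in N, time in s.
With the tool pointing down it reaches from about 400 to 850 mm from the base axis. Payload 4.5 kg.
Tool frame: the origin (TCP) lies at the very end of the fingers, on their centre line; the grasp point (between the pads) lies behind it (arm.grip_depth is the z of the grasp point in the tool frame, in mm); z points along the fingers, y is the line along which they close (so a half turn about z gives the same grasp; the last joint's range is limited). The gripper opens to 85 mm and grips with 20 to 120 N. Pads are 22 mm wide; open, the fingers measure 114 mm over their backs; the gripper's body (76 mm by 85 mm) begins 54 mm behind the grasp point. The pads swing forward as they close: fully open they stand 13 mm farther back than shut.
Start: joints at [1.2, 0.689, -0.195, 1.565, 0.157, 0.902, -0.215], TCP at [246.179, -574.503, 191.817] pointing down, gripper open.
Joint ranges: [-3.01, 3.01], [-0.46, 2.08], [-1.47, 1.51], [0.13, 2.56], [-1, 4.14], [0.04, 2.09], [-2.66, 2.66]. Speed limits (rad/s): [2.57, 2.57, 3.14, 3.14, 3.14, 3.14, 3.14].

## Interface

Orientations are given as a 3x3 rotation matrix whose columns are the frame's x, y, z axes.
In Python, from station import arm gives the robot as it stands. Calls block until the motion is done:
- arm.reach(position, orientation): joint-space move of the TCP to a pose.
- arm.movel(position, frame=None, velocity=150): straight line of the TCP; frame=None keeps the orientation; velocity is the mean speed in mm/s.
- arm.move_joints(angles): joint-space move.
- arm.open() and arm.close(strength=None): open the fingers fully, or close them until they stop; strength is the grip in N (None keeps the last).
- arm.sleep(seconds).
- arm.inverse_kinematics(position, orientation): joint angles nearest the present ones, or None.
- arm.read_camera(name): name is "scene" or "top" or "wrist"; returns the picture (420x560x3 uint8, red, green, blue); there is no depth.
- arm.camera_params(name): a dict with "camera_matrix" (3x3 intrinsics, pixels), "view" (4x4, takes a point from world to camera coordinates); the wrist camera has in their place "tool_from_camera" (4x4, takes a point from camera to tool coordinates, whose origin is the TCP and whose axes are the flange's). Camera axes: x right, y down, z forward; pixel columns grow to the right and rows downward; lengths in mm; the calibration is good to about 2 mm. A picture is of the moment at which its call begins: read the wrist's pose just before it. camera_params takes no time and is no camera call.
A pose or a line that the arm cannot do raises arm.IKError and nothing moves.
- arm.finish_job(): hands the job in; it is judged then, once.
Readings, each from a call of its own:
- arm.current_time_s(): time.
- arm.current_qpos(): joint angles.
- arm.current_qvel(): joint speeds.
- arm.current_tau(): joint torques, N m.
- arm.current_tool_pos(): TCP position.
- arm.current_ee_rot(): TCP orientation.
- arm.current_ft_force(): force on the tool from outside, world axes, zero at the start.
- arm.current_ft_torque(): the same for the moment, N m.
- arm.current_finger_gap(): finger opening in mm.
- arm.current_finger_force(): force on a finger pad.
Only numpy, scipy, OpenCV 4.12 (cv2) and the standard library are available. Lean on these libraries where they do the work, as an engineer would, in place of code of your own. Each camera call takes 0.05 s, during which the arm holds its last target. There are 200 camera calls.

## Task

On the dental cast slide, first swing the orange clamp lever out to release it. Then turn the black handwheel counter-clockwise (seen from above) well past the yellow-and-red mark and come back to it clockwise, so that the white line points at the mark with the gear play taken up in the clockwise direction, and only then swing the lever fully back in to clamp the slide. Leave the bottle, jar, spool and pot standing where they are.

Things in the scene. Friction and masses are not known exactly. Their poses are not given: they have to be found in the camera images.
- machine: fixed cast slide. Origin on the handwheel's upright spindle axis at table level; z up, x from its front (robot side) towards the column, y left. Dial plate radius 115 round the spindle and base plate (x 20 to 240, y -170 to 170, tab to y -240 at x 10 to 80), tops at 22 and 20 mm. Cast carriage: x 110 to 210, 80 mm high
- crank (a point): centre of the top of the red crank knob (22 mm diameter, height 70 to 120 mm) standing on the handwheel 60 mm from the spindle axis. The handwheel is a disc, black rim, dark grey face, 160 mm diameter, top at 70 mm, with a hub of radius 16 mm up to 82 mm. Pushing the knob sideways with 2 to 3 N turns it
- pointer (a point): outer end of the white line on the handwheel: at its rim, 80 mm from the spindle axis, height 70 mm, in the same direction as the crank knob. It starts clockwise of the mark by 0.5 to 2.9 rad; the way to the mark goes round the left and front of the wheel, not the column side
- mark_tip (a point): point of the fixed red-topped yellow mark at the handwheel's rim, 80 mm from the spindle axis, height 70 mm; its x axis points outwards from the spindle, y counter-clockwise along the rim. The mark (12 wide, 66 mm high) stands from 85 to 114 mm from the axis, somewhere on the front half
- carriage: aluminium carriage with the plaster cast on it; its axes are the machine's and its origin lies on the spindle axis, shifted along y by its travel (-12 to 56 mm). Fixed column (28 mm diameter, 200 high) at x 190, y 150 of the machine; its arm (24 wide, at 155 to 175 mm height) runs from there to y 5, where a rod (12 mm diameter) hangs at x 175, y 15, from 220 down to 90 mm height
- handwheel (a joint): the gear play: turn of handwheel relative to pinion, 0 to 0.45 rad, counter-clockwise positive. 0.45: wheel drives pinion counter-clockwise; 0: drives it clockwise (play taken up clockwise). In between the wheel turns almost freely and the pinion stays, so the wheel must come back over 0.45 rad clockwise after being driven counter-clockwise
- pinion (a joint): turn of the pinion, rad, counter-clockwise positive (-0.8 to 3.7, stiff friction, stays where left); it moves the cast carriage 15 mm per rad to the left. Direction of the crank in the machine frame = 1.3 + pinion + handwheel, rad from the machine's x axis
- lever (a joint): clamp lever about an upright pivot: 0 = clamped (points to the machine's -x, its front), 1.2 rad = end of travel, released (swung counter-clockwise, out to the right). Starts within 0.1 rad of 0, stays where left, about 1.5 N at its grip. Released above 0.8; the slide must not be moved while it is below 0.5
- lever_grip (a point): centre of the top of the orange grip (28 mm diameter, from height 36 to 70 mm) at the lever's end, 90 mm from its pivot
- lever_pivot (a point): the lever's pivot axis, at x 40, y -190 mm of the machine, height 48 mm
- bottle: loose blue bottle with white cap, 56 mm diameter, 190 high, origin at the centre of its underside. Bottle, jar, spool and pot stand round the machine in any order; leave them alone
- jar: loose glass jar with blue lid, 64 mm diameter, 85 high, origin at the centre of its underside
- spool: loose blue wax spool with white top, 68 mm diameter, 66 high, origin at the centre of its underside
- pot: loose purple pot with white lid, 70 mm diameter, 67 high, origin at the centre of its underside
There are look-alikes about, which are no part of the job. Leave any pink or turquoise look-alike of the spool alone. Several things look just like the jar: the one meant starts nearest to the robot's base.

How it is judged (in metres and radians):
On the way, in this order (a step that is already met when the one before it is completed fails the run):
1. the clamp lever is swung out (over 0.8 rad) (value of joint lever above 0.8 rad), for 0.1 s.
2. the white line is turned counter-clockwise well past the mark (over 0.35 rad) (y of pointer in the frame of mark_tip above 0.027 m and x of pointer in the frame of mark_tip above -0.08 m), for 0.05 s.
3. the white line is back at the mark (7 mm) with the play taken up clockwise (handwheel joint below 0.06) (horizontal distance between pointer and mark_tip below 0.007 m and value of joint handwheel below 0.06 rad), for 0.2 s.
4. the lever is swung back in (below 0.15 rad) (value of joint lever below 0.15 rad), for 0.1 s.
At the end, for the whole second after the job is handed in: The white line is within 7 mm of the mark's point (measured level, about 5 degrees), with the play taken up clockwise (handwheel joint below 0.06 rad), the lever clamped (below 0.15 rad), everything at rest, and the four standing things upright (0.15 rad) and within 30 mm of where they began (all of step 3 and value of joint lever below 0.15 rad and velocity of joint pinion between -0.05 and 0.05 rad/s and velocity of joint handwheel between -0.05 and 0.05 rad/s and velocity of joint lever between -0.05 and 0.05 rad/s and angle between each of bottle, jar, spool, pot's own z axis and vertical below 0.15 rad and distance of each of bottle, jar, spool, pot from where it was at the start of the episode below 0.03 m); the robot touches nothing.
It fails at once if the slide is moved (pinion faster than 0.3 rad/s) while the lever is clamped (below 0.5 rad) (value of joint lever below 0.5 rad and (velocity of joint pinion above 0.3 rad/s or velocity of joint pinion below -0.3 rad/s)).
It fails at once if a standing thing is tipped by over 0.35 rad or shoved by over 30 mm (angle between any of bottle, jar, spool, pot's own z axis and vertical above 0.35 rad or distance of any of bottle, jar, spool, pot from where it was at the start of the episode above 0.03 m).
It also fails if it takes over 58 s, if anything falls off the work surface, if the arm or the gripper's body presses on something with over 40 N, if the wrist force passes 120 N, or if a joint passes its speed limit or range.

## Working session

There is one attempt and no reset: what is moved stays moved. The work goes in short steps, each a Python script; the robot and the scene stay as the last script left them, time stands still between calls to the robot, and variables do not carry over. Pictures are saved under pics/ and viewed, at most 10 in all, crops included, and the job is handed in when it is done.

```bash
ls; mkdir -p pics
python3 - <<'E'
from station import arm
import cv2,numpy as np
for n in("scene","top"):
    p=arm.read_camera(n); cv2.imwrite(f"pics/{n}0.png",p[:,:,::-1])
    c=arm.camera_params(n); print(n,np.round(c["camera_matrix"],1).tolist(),np.round(c["view"],3).tolist())
print(arm.grip_depth, arm.current_time_s(), arm.current_ee_rot(), arm.camera_params("wrist"))
E
```

```text
pics
scene [[433.9, 0.0, 282.3], [0.0, 433.9, 217.3], [0.0, 0.0, 1.0]] [[-0.788, 0.615, -0.011, 434.257], [0.526, 0.665, -0.53, -187.834], [-0.319, -0.423, -0.848, 1233.492], [0.0, 0.0, 0.0, 1.0]]
top [[491.0, 0.0, 287.3], [0.0, 491.0, 210.2], [0.0, 0.0, 1.0]] [[0.01, -1.0, 0.015, -59.112], [-0.997, -0.011, -0.07, 541.437], [0.071, -0.015, -0.997, 1198.79], [0.0, 0.0, 0.0, 1.0]]
-18.700000000000003 0.1 [[ 9.19142925e-01  3.93923344e-01 -8.25821438e-04]
 [ 3.93924177e-01 -9.19141688e-01  1.51676564e-03]
 [-1.61557518e-04 -1.71943543e-03 -9.99998509e-01]] {'camera_matrix': array([[308.85243393,   0.        , 280.62557245],
       [  0.        , 308.85243393, 210.66715671],
       [  0.        ,   0.        ,   1.        ]]), 'tool_from_camera': array([[-1.43670062e-03, -9.61666795e-01, -2.74216907e-01,
         6.97087874e+01],
       [ 9.99998965e-01, -1.40306121e-03, -3.18805154e-04,
        -9.06242466e-01],
       [-7.81587738e-05, -2.74217081e-01,  9.61667815e-01,
        -1.82333874e+02],
       [ 0.00000000e+00,  0.00000000e+00,  0.00000000e+00,
         1.00000000e+00]])}
```

View pics/top0.png

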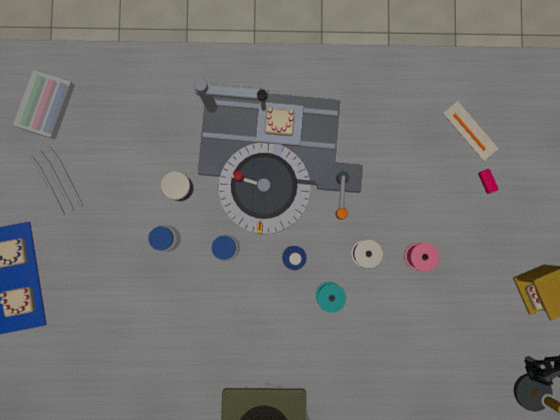

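View pics/scene0.png

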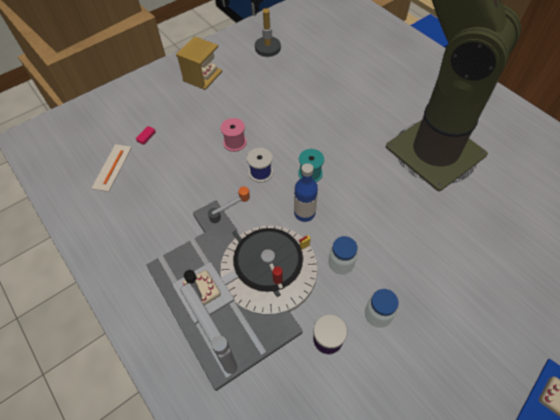

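The top view shows the wheel hub at (263,184), red knob (238,175), mark (260,228), lever grip (342,213) and pivot (343,176). The bottle cap is at (294,258), the blue/white spool at (367,253), the jar near (224,247) and the pot at (175,185). The scene view agrees.

```bash
cat > h.py <<'E'
from station import arm
import cv2,numpy as np
def cam(n):
    c=arm.camera_params(n)
    if n=="wrist":
        T=np.eye(4);T[:3,:3]=arm.current_ee_rot();T[:3,3]=arm.current_tool_pos()
        return c["camera_matrix"],np.linalg.inv(T@c["tool_from_camera"])
    return c["camera_matrix"],c["view"]
def ray(K,V,px,z):
    R,t=V[:3,:3],V[:3,3];o=-R.T@t
    d=R.T@np.linalg.inv(K)@[px[0],px[1],1.]
    return (o+d*(z-o[2])/d[2])
def proj(K,V,p):
    q=K@(V[:3,:3]@p+V[:3,3]);return q[:2]/q[2]
def blobs(img,lo,hi,roi=None,amin=8):
    h=cv2.cvtColor(img,cv2.COLOR_RGB2HSV);m=cv2.inRange(h,np.array(lo),np.array(hi))
    if roi:
        k=np.zeros_like(m);k[roi[1]:roi[3],roi[0]:roi[2]]=1;m*=k
    n,l,s,c=cv2.connectedComponentsWithStats(m)
    return sorted([(int(s[i,4]),c[i].round(1).tolist(),s[i,:4].tolist()) for i in range(1,n) if s[i,4]>=amin],reverse=True)
E
python3 - <<'E'
from h import *
a=cv2.imread("pics/top0.png")[:,:,::-1].copy();b=cv2.imread("pics/scene0.png")[:,:,::-1].copy()
for n,im,r in(("top",a,(190,130,400,280)),("scene",b,(190,140,400,380))):
    print(n,"red",blobs(im,(0,150,90),(4,255,255),r),"or",blobs(im,(5,180,130),(16,255,255),r),"yel",blobs(im,(20,130,110),(32,255,255),r),"blue",blobs(im,(100,120,50),(120,255,255),r,40))
    print("white",blobs(im,(0,0,150),(180,50,255),(190,130,400,280) if n=="top" else r,30)[:8])
cv2.imwrite("pics/z.png",cv2.resize(np.ascontiguousarray(a[130:280,205:385,::-1]),None,fx=4,fy=4,interpolation=cv2.INTER_CUBIC))
K,V=cam("top")
for nm,p,z in(("hub",(263.5,184.5),82),("knob",(238,175),120),("grip",(342,213),70),("pivot",(343,176),55),("mark",(260,224),66),("cap",(294.5,258),190),("spool",(367,253),66),("jar",(224,247),85),("pot",(175,185),67)): print(nm,ray(K,V,p,z).round(0))
E
```

```text
top red [(58, [237.9, 175.1], [234, 171, 9, 9])] or [(84, [341.5, 213.0], [337, 208, 10, 11]), (9, [259.4, 227.2], [258, 224, 3, 6])] yel [(23, [259.3, 229.6], [257, 224, 5, 9])] blue [(423, [223.2, 247.2], [212, 236, 23, 23]), (267, [293.2, 257.0], [283, 246, 23, 24])]
white [(567, [367.8, 253.5], [351, 240, 32, 28]), (318, [230.4, 171.6], [219, 148, 29, 50]), (93, [294.8, 258.4], [290, 254, 11, 11]), (92, [288.0, 156.5], [280, 148, 17, 24]), (43, [301.7, 174.7], [296, 171, 13, 8]), (37, [255.4, 148.3], [249, 143, 11, 11])]
scene red [(68, [277.1, 271.0], [273, 267, 9, 9])] or [(60, [243.2, 191.0], [239, 187, 9, 9])] yel [(55, [305.2, 242.3], [301, 236, 9, 13])] blue [(511, [384.4, 301.6], [372, 289, 26, 26]), (444, [305.9, 189.0], [295, 176, 22, 26]), (415, [344.4, 247.6], [333, 237, 24, 22]), (145, [260.3, 172.5], [251, 167, 19, 11]), (40, [304.0, 218.2], [296, 215, 17, 6])]
white [(2848, [261.2, 286.8], [195, 246, 123, 68]), (848, [330.1, 330.1], [314, 314, 33, 33]), (455, [202.3, 314.7], [190, 287, 29, 52]), (376, [259.2, 156.7], [246, 147, 27, 21]), (161, [250.6, 333.2], [235, 310, 30, 43]), (70, [307.1, 167.5], [302, 164, 11, 8]), (41, [220.8, 346.2], [216, 342, 10, 8]), (37, [298.0, 236.5], [295, 233, 8, 8])]
hub [598.   4.  82.]
knob [614.  61. 120.]
grip [ 533. -183.   70.]
pivot [ 624. -188.   55.]
mark [505.  12.  66.]
cap [428. -68. 190.]
spool [ 439. -244.   66.]
jar [450.  94.  85.]
pot [596. 215.  67.]
```

View pics/z.png

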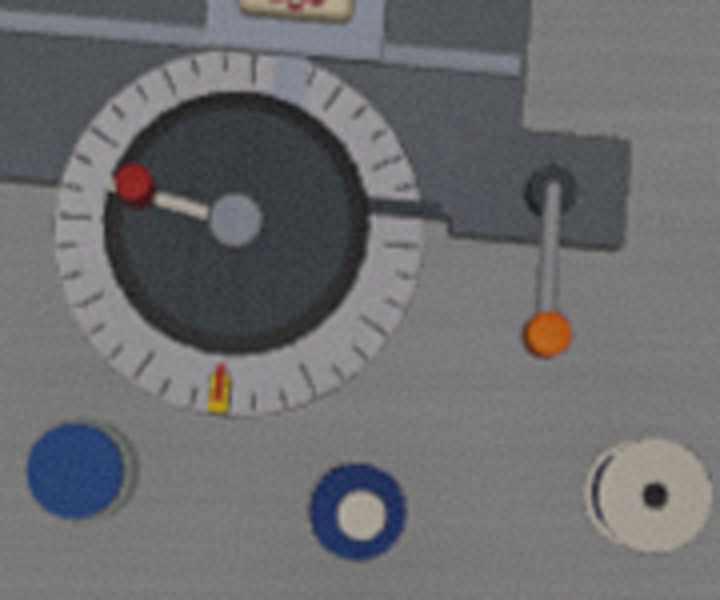

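The zoom shows the hub at (235,220), knob (135,184), mark (220,388) and lever grip (548,334). The measured distances match the given sizes: 194 mm from pivot to spindle, a 59 mm crank and a 91 mm lever. Next I move above the lever, take a wrist-camera look, and check inverse kinematics (IK) for the planned arcs.

```bash
cat >> h.py <<'E'
def rot(phi):  # y of tool along world angle phi, z down
    y=np.array([np.cos(phi),np.sin(phi),0]);z=np.array([0,0,-1.]);return np.column_stack([np.cross(y,z),y,z])
def on(c,r,a,z): return np.array([c[0]+r*np.cos(a),c[1]+r*np.sin(a),z])
S=np.array([598.,4]);P=np.array([624.,-188])
E
python3 - <<'E'
from h import *
for nm,c,r,z,A in(("lev",P,90,42,np.linspace(3.087,4.2,4)),("wh",S,60,88,np.linspace(1.3,3.7,5))):
  for s in(0,np.pi):
    print(nm,round(s),[None if q is None else q.round(2)[[0,1,3,5,6]].tolist() for q in[arm.inverse_kinematics(on(c,r,a,z),rot(a+np.pi/2+s)) for a in A]])
q=[(s,arm.inverse_kinematics(on(P,90,3.087,190),rot(3.087+np.pi/2+s))) for s in(0,np.pi)]
s=min([x for x in q if x[1] is not None],key=lambda x:abs(x[1][6]))[0];print("s",s)
arm.reach(on(P,90,3.087,190),rot(3.087+np.pi/2+s))
K,V=cam("wrist");im=arm.read_camera("wrist");cv2.imwrite("pics/w1.png",im[:,:,::-1])
for b in blobs(im,(5,180,100),(16,255,255),None,60): print(b,ray(K,V,b[1],70).round(1))
print(arm.current_time_s())
E
```

```text
lev 0 [[0.25, 0.83, 1.87, 0.44, -1.37], [0.34, 0.84, 1.82, 0.48, -1.06], [0.43, 0.87, 1.74, 0.56, -0.75], [0.49, 0.9, 1.63, 0.65, -0.44]]
lev 3 [[0.62, 0.91, 1.85, 0.7, 0.96], [0.74, 0.97, 1.8, 0.82, 1.33], [0.93, 1.19, 1.71, 1.23, 1.6], [0.06, 0.99, 1.66, 0.74, -2.63]]
wh 0 [[0.41, 1.12, 1.65, 1.25, 1.77], [-0.41, 0.81, 1.81, 0.62, -2.51], [-0.28, 0.76, 1.9, 0.52, -2.07], [-0.13, 0.73, 1.93, 0.48, -1.64], [0.03, 0.74, 1.9, 0.51, -1.2]]
wh 3 [[-0.0, 0.82, 1.68, 0.7, -0.76], [0.08, 0.81, 1.78, 0.68, -0.35], [0.2, 0.81, 1.87, 0.69, 0.1], [0.32, 0.82, 1.91, 0.74, 0.64], [0.6, 1.06, 1.87, 1.16, 1.04]]
s 3.141592653589793
(612, [282.2, 189.5], [270, 175, 26, 30]) [ 528.2 -182.    70. ]
(73, [24.2, 322.0], [18, 317, 14, 11]) [ 664.3 -483.3   70. ]
1.9167
```

View pics/w1.png

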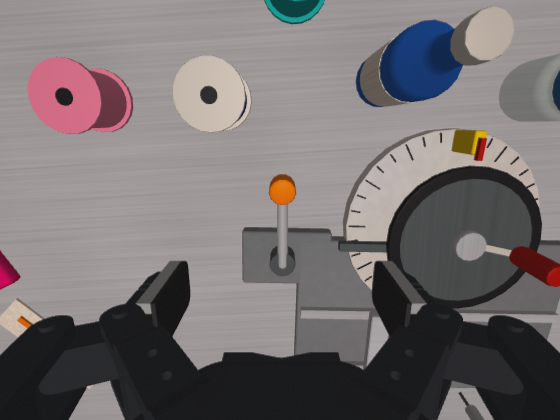

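The wrist view shows the grip at (282,190), pivot (283,258), hub (471,246), knob top (~552,270) and the mark's red top near (480,147). The fingers have clear room around the grip.

Run:
```python
from h import *
K,V=cam("wrist")
for n,p,z in(("pivot",(283,258),60),("hub",(471,245),82),("spool",(208,95),66),("mark",(480,148),66),("tip",(482,160),66)):print(n,ray(K,V,p,z).round(1))
g=np.array([530.5,-182.5]);a0=3.085
c=g-90*np.array([np.cos(a0),np.sin(a0)]);print("c",c)
R=lambda a:rot(a+np.pi/2)
arm.reach(np.r_[g,150],R(a0));print(arm.current_time_s())
arm.movel(np.r_[g,44],velocity=200)
arm.close(25);print("gap",arm.current_finger_gap(),arm.current_ft_force().round(1),arm.current_time_s())
for a in np.linspace(a0,a0+1.1,9)[1:]:
    arm.movel(on(c,90,a,44),R(a),velocity=100)
    print(arm.current_ft_force().round(1),arm.current_finger_gap())
print(arm.current_time_s())
```

```text
pivot [ 607.1 -185.7   60. ]
hub [593.9   4.9  82. ]
spool [ 435.4 -245.9   66. ]
mark [499.2  12.6  66. ]
tip [511.  16.  66.]
c [ 620.35591568 -187.59062049]
3.475
gap -0.020625916456143818 [ 0.6 -1.1 -0.2] 4.925
[0.9 0.4 0.2] -0.1005439338798687
[-0.4  0.5 -0.2] 0.1256657466840498
[-0.4  0.8 -0.5] -0.09773881233636834
[-0.3  0.6 -0.3] -0.10943825340571217
[-0.5  1.1 -0.2] -0.06226318264882747
[ 0.9 -0.1  0.4] -0.35716801775125473
[ 0.3 -0.5 -0.2] -0.09106516625585805
[-0.  -0.   0.5] 0.23835276747778023
7.25
```

The fingers closed on nothing. I'll look before continuing.

Run:
```python
from h import *
p=arm.current_tool_pos();print(p,arm.current_ee_rot().round(2).tolist())
arm.movel(p+[0,0,110],velocity=250);arm.open()
K,V=cam("wrist");im=arm.read_camera("wrist");cv2.imwrite("pics/w2.png",im[:,:,::-1])
for b in blobs(im,(5,180,100),(16,255,255),None,60): print(b,ray(K,V,b[1],70).round(1))
K,V=cam("top");im=arm.read_camera("top");cv2.imwrite("pics/t2.png",im[:,:,::-1])
for b in blobs(im,(5,180,100),(16,255,255),None,10): print(b,ray(K,V,b[1],70).round(1))
K,V=cam("scene");im=arm.read_camera("scene");cv2.imwrite("pics/s2.png",im[:,:,::-1])
for b in blobs(im,(5,180,100),(16,255,255),None,10): print(b,ray(K,V,b[1],70).round(1))
print(arm.current_time_s())
```

```text
[ 574.56719412 -264.76992953   43.8948549 ] [[0.51, 0.86, -0.0], [0.86, -0.51, 0.0], [0.0, -0.0, -1.0]]
(820, [189.6, 146.9], [174, 132, 31, 32]) [ 532.9 -182.    70. ]
(512, [515.7, 282.9], [492, 251, 47, 65]) [ 729.7 -445.8   70. ]
(110, [469.4, 131.7], [454, 114, 31, 36]) [ 733.4 -491.8   70. ]
(25, [339.8, 210.2], [336, 208, 9, 6]) [ 539.7 -178.1   70. ]
(63, [243.2, 191.2], [239, 187, 9, 9]) [ 532.4 -180.9   70. ]
(46, [112.7, 166.8], [105, 151, 17, 32]) [ 753.4 -455.    70. ]
8.775
```

View pics/w2.png

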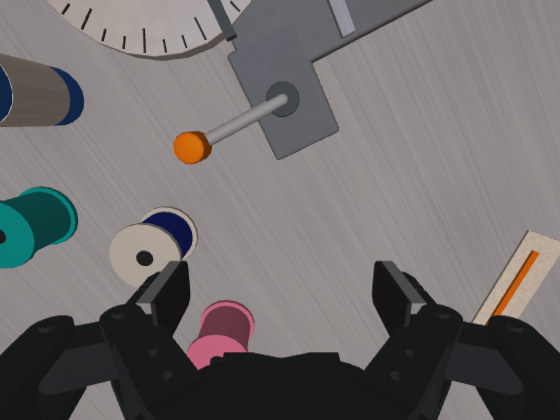

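The lever hasn't moved; its grip is at (190,147), which is world (532.5,-182). I retry with the TCP printed at each stage and a picture taken at the bottom.

Run:
```python
from h import *
g=np.array([532.5,-181.8]);a0=3.085
R=lambda a:rot(a+np.pi/2)
arm.reach(np.r_[g,120],R(a0));print(arm.current_tool_pos().round(1),arm.current_finger_gap())
arm.movel(np.r_[g,46],velocity=150)
print(arm.current_tool_pos().round(1),arm.current_ee_rot().round(2).tolist(),arm.current_finger_gap(),arm.current_time_s())
a=arm.read_camera("scene");cv2.imwrite("pics/s3.png",np.hstack([cv2.resize(np.ascontiguousarray(a[110:260,170:350,::-1]),None,fx=2.2,fy=2.2),cv2.resize(np.ascontiguousarray(arm.read_camera("wrist")[:,:,::-1]),(400,330))]))
```

```text
[ 533.1 -182.4  120.3] 85.19817273726939
[ 532.9 -182.8   46.6] [[1.0, -0.06, 0.0], [-0.06, -1.0, -0.0], [0.0, 0.0, -1.0]] 85.23737060471439 10.2417
```

View pics/s3.png

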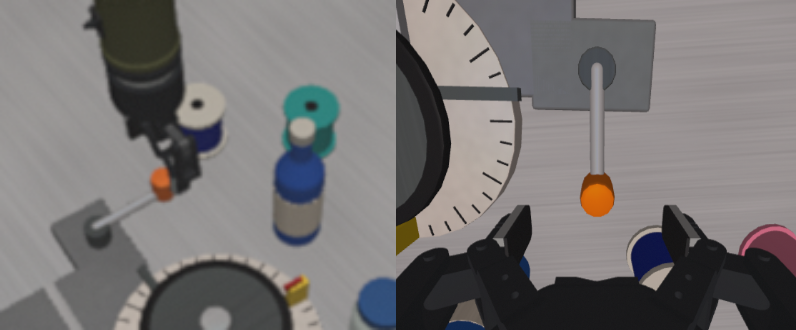

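In the scene view the fingers appear to stand in front of the grip, while the numbers say they are centred on it. I'll close gently here and look from close range.

Run:
```python
from h import *
arm.close(20);print(arm.current_finger_gap(),arm.current_finger_force(),arm.current_tool_pos().round(1),arm.current_ft_force().round(1),arm.current_time_s())
a=arm.read_camera("scene");K,V=cam("wrist");w=arm.read_camera("wrist")
b=blobs(w,(5,180,100),(16,255,255),None,60)[0];print(b,ray(K,V,b[1],70),"tcp px",proj(K,V,arm.current_tool_pos()))
Ks,Vs=cam("scene");print("scene tcp px",proj(Ks,Vs,arm.current_tool_pos()))
cv2.imwrite("pics/s4.png",np.hstack([cv2.resize(np.ascontiguousarray(a[140:240,190:310,::-1]),None,fx=3.3,fy=3.3),cv2.resize(np.ascontiguousarray(w[:,:,::-1]),(400,330))]))
```

```text
0.21330504889003707 0.0 [ 532.5 -181.8   46. ] [ 0.6  0.2 -0.1] 11.1083
(1287, [283.5, 238.4], [260, 220, 47, 39]) [ 540.81767535 -182.96801745   70.        ] tcp px [282.10514799 237.11587061]
scene tcp px [243.77168525 196.46657968]
```

View pics/s4.png

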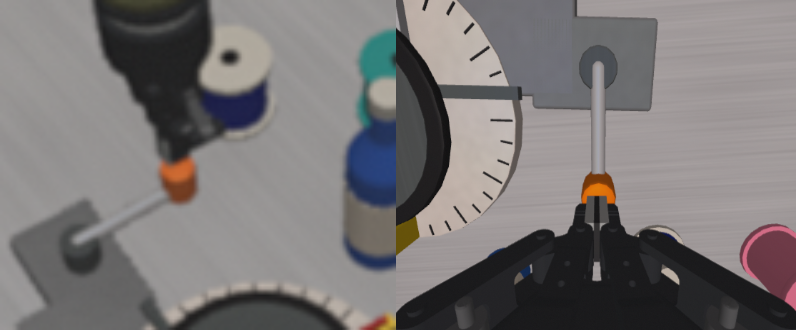

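In both views the closed tips end at the rim of the grip's top. They sit about 25 px higher than the nominal TCP projects, so either they are higher than stated or they are offset towards the robot. Closing lower, at z=24, will settle it safely.

Run:
```python
from h import *
arm.open()
g=np.array([532.5,-181.8])
arm.movel(np.r_[g,24],velocity=80);print(arm.current_ft_force().round(1))
arm.close(20);print(arm.current_finger_gap(),arm.current_finger_force(),arm.current_tool_pos().round(1),arm.current_ft_force().round(1),arm.current_time_s())
a=arm.read_camera("scene");w=arm.read_camera("wrist")
cv2.imwrite("pics/s5.png",np.hstack([cv2.resize(np.ascontiguousarray(a[140:240,190:310,::-1]),None,fx=3.3,fy=3.3),cv2.resize(np.ascontiguousarray(w[:,:,::-1]),(400,330))]))
```

```text
[ 0.2 -0.1  0.2]
26.521704279926762 19.545438587665558 [ 532.6 -181.9   24.4] [-0.6 -0.4  3.6] 12.9833
```

It gripped (gap 26.5 mm), so the real tips sit roughly 25 mm higher than the stated TCP. I'll swing the lever out now.

Run:
```python
from h import *
g=arm.current_tool_pos()[:2];a0=3.085
c=g-90*np.array([np.cos(a0),np.sin(a0)])
R=lambda a:rot(a+np.pi/2)
for a in np.linspace(a0,a0+1.1,8)[1:]:
    arm.movel(on(c,90,a,24),R(a),velocity=110)
    print(arm.current_ft_force().round(1),round(arm.current_finger_gap(),1))
arm.open();p=arm.current_tool_pos();arm.movel(np.r_[p[:2],150],velocity=250)
K,V=cam("wrist");w=arm.read_camera("wrist")
for b in blobs(w,(5,180,100),(16,255,255),None,200)[:3]: print(b,ray(K,V,b[1],70).round(1))
print(p,c,arm.current_time_s())
```

```text
[-1.2  1.1  6. ] 26.3
[-1.3  0.3  6.6] 26.4
[-1.3  0.9  7.7] 26.4
[-1.9 -0.6  7.9] 26.3
[-2.8 -0.4  9.1] 26.5
[-2.6  0.5  8.1] 26.4
[-4.  -1.7  9.2] 26.5
(787, [280.1, 203.9], [266, 188, 30, 33]) [ 576.7 -262.2   70. ]
(491, [517.8, 284.3], [495, 254, 45, 62]) [ 731.4 -443.8   70. ]
[ 577.18693578 -264.70599772   23.90718144] [ 622.47341234 -187.04064361] 16.55
```

The lever is at about 1.09 rad (released). Next I go above the crank knob and measure the knob, hub and mark from close range.

Run:
```python
from h import *
a=1.3
arm.reach(on(S,60,a,200),rot(a+1.5*np.pi))
K,V=cam("wrist");w=arm.read_camera("wrist");cv2.imwrite("pics/w6.png",w[:,:,::-1])
for z,n,lo,hi in((120,"red",(0,150,60),(5,255,255)),(66,"yel",(20,130,90),(32,255,255))):
    for b in blobs(w,lo,hi,None,40)[:3]:print(n,b,ray(K,V,b[1],z).round(1))
print("hubpx",proj(K,V,np.r_[S,82]),arm.current_time_s())
K,V=cam("top");t=arm.read_camera("top")
for b in blobs(t,(20,130,110),(32,255,255),(190,130,400,280))[:2]:print("top yel",b,ray(K,V,b[1],66).round(1))
```

```text
red (608, [278.2, 197.2], [267, 182, 23, 31]) [613.5  67.3 120. ]
red (91, [194.4, 256.6], [185, 253, 20, 9]) [523.8  34.2 120. ]
yel (318, [193.2, 247.6], [179, 238, 27, 23]) [503.8  25.5  66. ]
hubpx [280.71266716 249.13369361] 17.8583
top yel (23, [259.3, 229.6], [257, 224, 5, 9]) [491.7  13.   66. ]
```

View pics/w6.png

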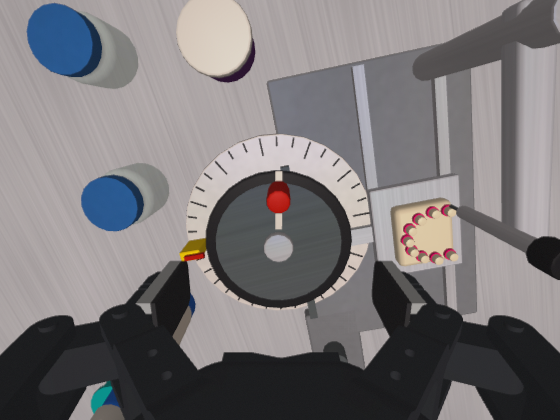

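The wrist view shows the hub at (278,248), the knob top near (278,205), the white line just outward of the knob on the same radius, and the mark's red top at (194,257).

Run:
```python
from h import *
K,V=cam("wrist")
h=ray(K,V,(278.5,248),82);k=ray(K,V,(278.3,205),120);m=ray(K,V,(194.4,256.6),66);ln=ray(K,V,(279,174.5),70)
def pa(a,b):d=(b-a)[:2];return round(float(np.hypot(*d)),1),round(float(np.arctan2(d[1],d[0])%6.283),3)
print(h,k,m,"knob",pa(h,k),"mark",pa(h,m),"line",pa(h,ln))
K,V=cam("top");h=ray(K,V,(263.75,184.9),82)
print("top",h,"mark",pa(h,ray(K,V,(260,226.5),66)),pa(h,ray(K,V,(259.4,228),66)))
K,V=cam("scene");im=cv2.imread("pics/scene0.png")[:,:,::-1].copy()
print(blobs(im,(0,120,90),(8,255,255),(290,225,320,255),4))
```

```text
[596.17741274   5.84868973  82.        ] [611.78000504  60.44213797 120.        ] [501.43866898  14.98201367  66.        ] knob (56.8, 1.292) mark (95.2, 3.045) line (75.5, 1.287)
top [596.78854466   3.31003502  82.        ] mark (98.0, 3.058) (101.7, 3.048)
[(13, [302.5, 238.5], [300, 236, 7, 6])]
```

The mark is at about 3.05 rad in the world frame and the crank at 1.29, with two views agreeing. I'll grip the knob, drive counter-clockwise to the mark +0.62, then come back clockwise.

```bash
cat >> h.py <<'E'
S=np.array([596.8,4.5])
def wheel(a0,a1,z=75,v=60):
    n=int(np.ceil(abs(a1-a0)/0.2))
    for a in np.linspace(a0,a1,n+1)[1:]:
        arm.movel(on(S,60,a,z),rot(a+1.5*np.pi),velocity=v)
        print(round(a,2),arm.current_ft_force().round(1),round(arm.current_finger_gap(),1))
E
python3 - <<'E'
from h import *
a=1.292
arm.movel(on(S,60,a,75),rot(a+1.5*np.pi),velocity=150)
print(arm.current_ft_force().round(1));arm.close(25)
g=arm.current_finger_gap();print(g,arm.current_time_s())
if 15<g<30:
    wheel(a,3.67);print("back");wheel(3.67,3.05,v=40)
    print(arm.current_tool_pos().round(1),arm.current_time_s())
E
```

```text
[-0.5 -0.   0.2]
19.79981589515937 19.5083
1.49 [-0.9  0.9  4.4] 19.9
1.69 [-1.3  1.1  5.8] 19.9
1.89 [-1.8  2.2  6.2] 19.7
2.08 [-1.9  2.5  7.6] 20.0
2.28 [-3.8  2.3  8. ] 19.8
2.48 [-3.6  3.1  9.2] 20.1
2.68 [-2.5  2.4 10.1] 19.9
2.88 [-5.3  2.3 10.7] 20.2
3.08 [-4.5  2.5 10.2] 19.9
3.27 [-5.   1.4 11.3] 19.9
3.47 [-4.2  1.9 11.3] 19.8
3.67 [-4.4  1.3 10.7] 20.0
back
3.51 [-4.3  2.1 11.1] 19.8
3.36 [-4.4  0.9 11.3] 19.9
3.2 [-3.9  2.  11.8] 20.1
3.05 [-4.8  2.3 10.3] 19.8
[535.8  10.4  75.1] 25.2417
```

Run:
```python
from h import *
arm.open();p=arm.current_tool_pos();arm.movel(np.r_[p[:2],200],velocity=150)
K,V=cam("wrist");w=arm.read_camera("wrist")
cv2.imwrite("pics/w7.png",cv2.resize(np.ascontiguousarray(w[100:300,160:400,::-1]),None,fx=3,fy=3,interpolation=cv2.INTER_CUBIC))
for z,n,lo,hi in((120,"red",(0,150,60),(5,255,255)),(66,"yel",(20,130,90),(32,255,255))):
    for b in blobs(w,lo,hi,None,20)[:3]:print(n,b,ray(K,V,b[1],z).round(1))
print(arm.current_time_s())
```

```text
red (620, [281.2, 199.8], [270, 184, 23, 32]) [531.3  11.6 120. ]
red (70, [281.1, 157.7], [279, 147, 5, 21]) [495.   14.8 120. ]
yel (190, [281.0, 147.4], [276, 137, 11, 25]) [490.6  15.2  66. ]
26.925
```

View pics/w7.png

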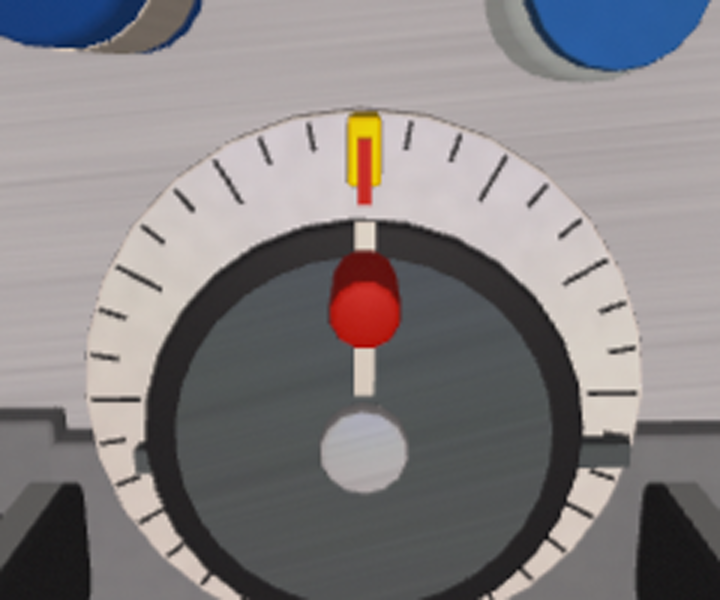

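In the view the white line (365,237) points at the mark (365,170), on one radius with the hub (364,452). Now I clamp the lever.

Run:
```python
from h import *
c=np.array([622.5,-187.]);a0=4.17;R=lambda a:rot(a+np.pi/2)
arm.reach(on(c,90,a0,150),R(a0));arm.movel(on(c,90,a0,24),velocity=150)
arm.close(20);g=arm.current_finger_gap();print(g,arm.current_time_s())
if 20<g<32:
    for a in np.linspace(a0,3.07,8)[1:]:
        arm.movel(on(c,90,a,24),R(a),velocity=110)
        print(arm.current_ft_force().round(1),round(arm.current_finger_gap(),1))
    arm.open();p=arm.current_tool_pos();arm.movel(np.r_[p[:2],150],velocity=200)
    K,V=cam("wrist");w=arm.read_camera("wrist")
    for b in blobs(w,(5,180,100),(16,255,255),None,200)[:2]:
        q=ray(K,V,b[1],70);print(q.round(1),"angle",np.arctan2(*(q[:2]-c)[::-1])%6.283)
    t=arm.read_camera("top");cv2.imwrite("pics/t8.png",cv2.resize(np.ascontiguousarray(t[130:280,205:385,::-1]),None,fx=4,fy=4))
    K,V=cam("top");b=blobs(t,(0,150,90),(4,255,255),(190,130,300,220))[0];k=ray(K,V,b[1],120)[:2]-S;print("knob",b,np.arctan2(k[1],k[0])%6.283)
print(arm.current_time_s())
```

```text
26.347854387301574 29.5667
[-0.  -0.4  4.2] 25.8
[-1.2  0.6  4.9] 26.4
[-0.5 -0.6  5.7] 26.4
[ 0.4 -1.4  5.6] 26.8
[-1.2 -0.2  6.2] 26.4
[-0.8 -0.7  5.8] 26.2
[-1.4 -0.9  6.4] 26.3
[ 533.9 -180.6   70. ] angle 3.068981733143367
knob (63, [259.9, 209.0], [256, 205, 9, 9]) 3.0491423225731626
33.2167
```

The lever is at about 0.00 rad (its direction is back at 3.069) and the crank is at 3.049, on the mark. The gripper is clear, so I'm handing in.

```bash
python3 -c "
from station import arm
arm.sleep(0.3);print(arm.finish_job())"
```

```text
the job is handed in; nothing more can be done
None
```

I handed the job in at about 33.5 s with the lever clamped (about 0 rad), the white line on the mark after a 0.62 rad clockwise return, and the standing things untouched as far as I could see; the hand-in call gave no verdict.

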